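# Mount a trolley wheel and lock it with an R-clip

### The job

Put the large wheel on the axle of the vacuum trolley's side frame, its projecting hub upwards, right down on the boss. Then take the larger of the two R-clips and push its straight leg through the cross-hole of the axle until the bent leg has ridden over the axle and snapped round it; the axle can turn in its boss, so feel for the hole, give way if the clip binds and never force it. Set the wheel down gently, leave the other things lying where they are, and let go.

Things in the scene. Friction and masses are not known exactly. Their poses are not given: they have to be found in the camera images.
- frame: Grey folded-steel side frame, 170 x 124 mm, plate top 35 mm above the bench, strapped down, immovable. Origin on the bench, on the axis of its upright stub axle, z up. A boss of 34 mm diameter (top face at z = 49 mm; the wheel's hub rests on it) carries the 20 mm steel axle, chamfered end at z = 109 mm. A cross tube (top at z = 60 mm) lies 86 mm to +x of the axle.
- hole (a point): Point on the axle's axis at the height of its cross-hole, z = 95 mm; fixed to the frame, axes as frame. The level hole, 7 mm wide and high, goes right through the axle, its mouths eased by 1.5 mm above and below, sharp at the sides. One mouth faces within 1.3 rad of the frame's -y direction, the other is opposite. Its angle must be felt. Wheel home: hub top is 6 mm below this point.
- axle_end (a point): Centre of the axle's upper end, z = 109 mm; fixed to the frame, axes as frame. The axle turns in its boss against a friction of about 0.15 N m, so a leg that has entered the hole askew is felt as a moment about the axle and jams if forced; give way to it. A leg pressed beside the hole meets plain round steel.
- wheel: The large wheel, 125 mm diameter, black tyre 28 mm wide, grey core, about 0.3 kg, lying flat, hub up. Origin at the underside, on the bore's axis; z up along it. Hub 38 mm diameter, from the underside to z = 40 mm (12 mm above the tyre's face), with a 22 mm through bore. Round the hub is an annular recess for the fingers, 31 mm wide, its floor at z = 20 mm.
- clip: The larger R-clip, 5 mm steel wire, lying flat, 113 mm long, about 40 g. Origin on the wire's centre line in the straight leg, at the point that comes to the axle's axis (hole) when the clip is home. x along the straight leg to its free end, y towards the bent leg, z normal to the clip. The straight leg lies along y = 0, its square-cut end at x = 34.5 mm.
- clip_coil (a point): Centre of the clip's rigid oval coil, at x = -59, y = 9 mm of clip, same axes: the place to grip it, 23 mm wide across y over the wire, flat flanks 14 mm long.
- clip_tip (a point): The free end (square-cut, edge broken) of the clip's straight leg, axes as clip. It meets the axle with the clip's origin 44 mm short of home; the flare of the bent leg meets it about 23 mm short. Riding over takes a push of roughly 4 to 8 N, most at 18 mm short, then the leg pulls itself round the axle; pushed further, the neck stops the clip (a push of 5 N there is enough).
- spring (a joint): How far the bent leg is sprung open (rad): 0 relaxed, 0.08 to 0.1 with its narrow place riding on the axle, below 0.02 when snapped round it. Wire centre line in clip, mm: hinged at the coil, it comes in to a neck at x = -14, y = 6, bulges round the axle (y = 11 at x = 0), narrows at x = 12, y = 6.5, flares to x = 25, y = 14.
- small_clip: A smaller R-clip, 3 mm wire, 70 mm long, lying on the mat: not for this axle, leave it. Origin in its straight leg, 20 mm from the free end.
- washer: Steel washer, 34 mm diameter, 3 mm thick, on the mat: leave it. Origin under its centre.
- mat: Grey rubber mat, 220 x 190 mm, 3 mm thick, fixed, on which the two clips and the washer lie. Origin at the centre of its underside.
- screwdriver: Screwdriver lying on the bench, leave it. Origin near its middle.
- wrench: Wrench lying on the bench, leave it. Origin near its middle.
- grease: Jar, 56 mm diameter, 75 mm high, leave it. Origin under its centre.
- castor: Small wheel, 75 mm diameter, 24 mm wide, lying flat, leave it. Origin under its centre.
- coupling: Black hose coupling, tube of 48 mm diameter, 70 mm high, standing, leave it. Origin under its centre.
There are look-alikes about, which are no part of the job. What is shaped like the clip but blue is not meant.

How it is judged:
On the way, in this order (a step that is already met when the one before it is completed fails the run):
1. the large wheel is on the axle, down on the boss (horizontal distance between wheel and frame below 0.004 m and z of wheel in the frame of frame below 0.053 m and angle between wheel's own z axis and vertical below 0.1 rad), for 0.2 s.
2. the clip's straight leg has entered the cross-hole of the axle (distance between clip_tip and hole below 0.006 m), for 0.02 s.
At the end, for the whole second after the job is handed in: Wheel on the axle, underside within 4 mm of the boss, upright within 0.1 rad; larger R-clip home: its origin within 4 mm of the hole's point on the axle's axis, level within 0.25 rad, bent leg snapped round the axle (open under 0.035 rad); both released and at rest (all of step 1 and distance between clip and hole below 0.004 m and angle between the z axis of clip and the z axis of frame, either way round below 0.25 rad and value of joint spring below 0.035 rad and linear speed of each of clip, wheel below 0.02 m/s); the robot touches nothing.
It fails at once if the clip is forced: contact forces between the clip and the axle or frame add up to more than 25 N (contact force between clip and frame above 25 N).
It fails at once if the wheel is dropped or forced on: more than 60 N between the wheel and the frame or axle (contact force between wheel and frame above 60 N).
It fails at once if one of the other things is shifted by more than 30 mm (distance of any of small_clip, washer, screwdriver, wrench, grease, castor, coupling from where it was at the start of the episode above 0.03 m).
It also fails if it takes over 72 s, if anything falls off the work surface, if the arm or the gripper's body presses on something with over 40 N, if the wrist force passes 120 N, or if a joint passes its speed limit or range.

### The arm

A 7-joint arm with a two-finger parallel gripper is mounted at the origin on the work surface. World frame = base frame: x ahead of the robot, y to its left, z up, the work surface at z = 0. Lengths are in m, angles in rad, forces in N, time in s.
With the tool pointing down it reaches from about 0.425 to 0.875 m from the base axis. Payload 4.7 kg.
Tool frame: the origin (TCP) lies where the fingers leave the gripper's body, on its centre line; the fingertips stand 70 mm ahead of it and the grasp point (between the pads) lies 51 mm ahead of it; z points along the fingers, y is the line along which they close (so a half turn about z gives the same grasp; the last joint's range is limited). The gripper opens to 87 mm and grips with 3 to 60 N. Pads are 19 mm wide; open, the fingers measure 117 mm over their backs; the gripper's body (75 mm by 190 mm) begins 51 mm behind the grasp point.
Start: joints at [1.359, 0.321, -0.07, 1.45, 0.023, 1.371, -0.057], TCP at [0.146, -0.634, 0.292] pointing down, gripper open.
Joint ranges: [-2.86, 2.86], [-0.3, 2.09], [-1.38, 1.24], [0.06, 2.45], [-1.56, 4.7], [0.09, 2.05], [-2.69, 2.69]. Speed limits (rad/s): [2.57, 2.57, 3.14, 3.14, 3.14, 3.14, 3.14].

### API

Orientations are given as a rotation vector (axis times angle).
In Python, from bench import get_state, get_image, get_calibration, close_job gives the robot as it stands.
- The arm moves only by the tool send_rows, never from a script. Its argument "rows" is a list of rows, each an object of numbers: "hand": the finger opening in mm, from 0 to 87; "x", "y", "z": the shift along the world's x, y, z in mm; "roll": the turn about the world's z in degrees. A call has 1 to 10 rows; each row shifts and turns the commanded pose from where the row before left it; what a row does not reach is not made up. A row lasts 1/10 s, in which the tool goes at most 50 mm and 8.59 degrees, less where a joint would pass 70% of its speed; a pose out of reach is approached as far as the arm can. A call is refused whole if a number of a shift passes 50 or a number of a turn 8.59, either way. A call with a gripper value outside its range is refused whole. The fingers move at their own pace and stop on an object; "force" is the grip in N (left out, the last holds). Time passes only in rows, so rows that do not move let the fingers close. It gives the time, the measured TCP pose, the force, the opening and the grip force at its end, in the units of the state.
- get_state(): the state, without advancing time (a new reading comes with each control period).
- get_image(name): name is "scene" or "top" or "wrist"; returns the picture (420x560x3 uint8, blue, green, red); there is no depth.
- get_calibration(name): a dict with "mtx" (3x3 intrinsics, pixels), "world_from_camera" (4x4, takes a point from camera to world coordinates). Camera axes: x right, y down, z forward; pixel columns grow to the right and rows downward; lengths in m; the calibration is good to about 2 mm. A picture is of the moment at which its call begins: read the wrist's pose just before it. get_calibration takes no time and is no camera call; for the wrist camera it gives the pose at the moment of the call.
- close_job(): hands the job in; it is judged then, once.
The state is a dict: "time": time; "joint_positions": joint angles; "qd": joint speeds; "joint_torque": joint torques, N m; "position": TCP position; "tool_rot": TCP orientation; "ft_force": force on the tool from outside, world axes, zero at the start; "torque": the same for the moment, N m; "grip_width": opening from 0.0 (shut) to 1.0 (fully open); "grip_force": force on a finger pad.
Only numpy, scipy, OpenCV 4.12 (cv2) and the standard library are available. Lean on these libraries where they do the work, as an engineer would, in place of code of your own. Each camera call takes 0.05 s, during which the arm holds its last target. There are 200 camera calls.

## Working session

There is one attempt and no reset: what is moved stays moved. The work goes in short steps, Python scripts to look and compute and a tool call to move; the robot and the scene stay as the last step left them, time stands still between calls to the robot, and variables do not carry over. Pictures are saved under pics/ and viewed, at most 10 in all, crops included, and the job is handed in when it is done.

Besides the shell and the picture viewer there is one more tool, called after "Request:" as a command line: name --argument value ..., lists and objects as JSON in quotes. send_rows: Moves the arm, as the interface text tells. Its arguments: {"type":"object","properties":{"rows":{"type":"array","items":{"type":"object","properties":{"hand":{"type":"number"},"x":{"type":"number"},"y":{"type":"number"},"z":{"type":"number"},"roll":{"type":"number"}}}},"force":{"type":"number"}},"required":["rows"]}

```bash
mkdir -p pics; ls
cat > h.py <<'E'
import numpy as np, cv2
from bench import get_state, get_image, get_calibration
def snap(n,f):
    c=get_calibration(n); im=get_image(n); cv2.imwrite(f'pics/{f}.png',im); np.savez(f'pics/{f}.npz',K=c['mtx'],T=c['world_from_camera']); return im
def load(f):
    d=np.load(f'pics/{f}.npz'); return cv2.imread(f'pics/{f}.png'),np.array(d['K']),np.array(d['T'])
def ray(f,px,z):
    _,K,T=load(f); r=T[:3,:3]@np.linalg.solve(K,[px[0],px[1],1.]); o=T[:3,3]
    return o+r*(z-o[2])/r[2]
def proj(f,p):
    _,K,T=load(f); q=K@(T[:3,:3].T@(np.array(p)-T[:3,3])); return q[:2]/q[2]
E
python3 - <<'E'
from h import *
for n in ('top','scene'):
    snap(n,n+'0')
    _,K,T=load(n+'0'); print(n,K.round(1).tolist(),T.round(3).tolist())
s=get_state(); print({k:np.round(v,3).tolist() for k,v in s.items()})
a=load('top0')[0]; print(a.shape)
E
```

```text
pics
top [[419.2, 0.0, 278.3], [0.0, 419.2, 206.8], [0.0, 0.0, 1.0]] [[0.025, -0.993, 0.115, 0.435], [-1.0, -0.025, 0.001, 0.061], [0.002, -0.115, -0.993, 1.142], [0.0, 0.0, 0.0, 1.0]]
scene [[404.4, 0.0, 282.9], [0.0, 404.4, 205.2], [0.0, 0.0, 1.0]] [[-0.404, 0.743, -0.533, 1.154], [0.915, 0.33, -0.233, 0.288], [0.003, -0.582, -0.813, 0.999], [0.0, 0.0, 0.0, 1.0]]
{'time': 0.1, 'joint_positions': [1.359, 0.322, -0.07, 1.452, 0.023, 1.371, -0.057], 'qd': [-0.001, -0.002, -0.0, -0.003, -0.001, 0.002, -0.001], 'joint_torque': [-0.0, -49.257, -0.406, -31.34, -0.064, 0.04, 0.0], 'position': [0.145, -0.633, 0.291], 'tool_rot': [-3.12, -0.354, 0.0], 'ft_force': [0.817, 0.247, 0.189], 'torque': [0.026, 0.044, 0.013], 'grip_force': 0.0, 'grip_width': 1.001}
(420, 560, 3)
```

View pics/top0.png

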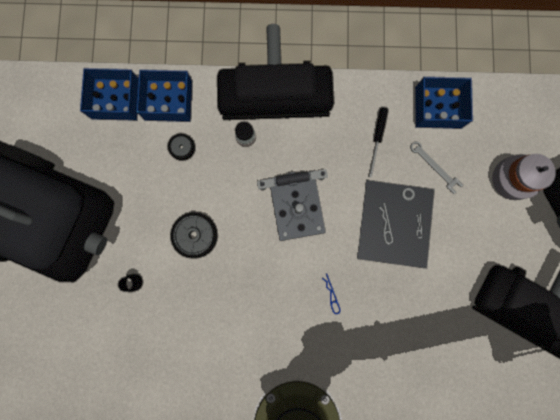

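View pics/scene0.png

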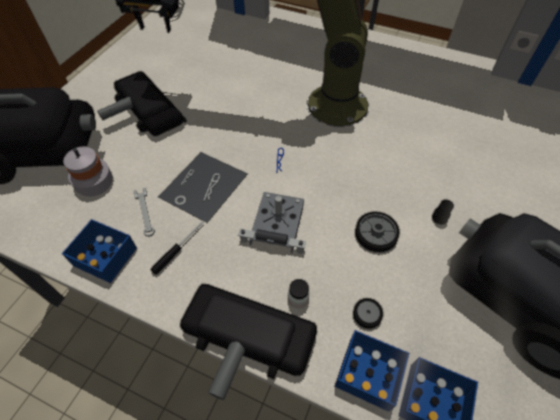

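The top view shows the large wheel at (194,234), with the castor at (181,147) as its look-alike. The axle is at (299,208). On the mat lie the larger clip (387,225), the small clip (420,225) and the washer (408,194). The blue clip at (331,295) is not meant.

Run:
```python
from h import *
a,K,T=load('top0')
g=cv2.cvtColor(a,cv2.COLOR_BGR2GRAY)
m=np.zeros_like(g); m[200:270,160:230]=(g[200:270,160:230]<70)*255
c=max(cv2.findContours(m,0,2)[0],key=cv2.contourArea); e=cv2.fitEllipse(c); print(e, 'wheel',ray('top0',e[0],0.02).round(3))
print('axle',ray('top0',(299,208),.109).round(3))
# mat clips: bright within the mat
m=np.zeros_like(g); m[185:265,364:432]=(g[185:265,364:432]>105)*255
for c in cv2.findContours(m,0,2)[0]:
    if cv2.contourArea(c)>3 or len(c)>8:
        r=cv2.minAreaRect(c); print('blob',r,ray('top0',r[0],.005).round(3))
s=get_calibration('wrist'); print(s['mtx'].tolist() if hasattr(s['mtx'],'tolist') else s['mtx'], np.round(s['world_from_camera'],3).tolist())
big=cv2.resize(a[180:275,355:440],None,fx=6,fy=6,interpolation=cv2.INTER_CUBIC)
cv2.imwrite('pics/crop1.png',big)
```

```text
((193.55357360839844, 234.67723083496094), (45.35657501220703, 46.28681564331055), 47.02521896362305) wheel [0.484 0.287 0.02 ]
axle [0.553 0.011 0.109]
blob ((380.0, 262.0), (4.0, 32.0), 90.0) [ 0.424 -0.215  0.005]
blob ((419.00006103515625, 230.50003051757812), (3.8805696964263916, 5.093247413635254), 75.96376037597656) [ 0.511 -0.321  0.005]
blob ((387.3175964355469, 233.4293975830078), (19.415279388427734, 7.592566967010498), 77.47119140625) [ 0.501 -0.235  0.005]
blob ((429.0, 242.5), (43.0, 4.0), 90.0) [ 0.48  -0.348  0.005]
blob ((385.3824157714844, 217.5294189453125), (9.943960189819336, 4.365641117095947), 75.96376037597656) [ 0.544 -0.23   0.005]
blob ((408.0, 193.5), (11.0, 10.0), 90.0) [ 0.612 -0.292  0.005]
blob ((419.0, 186.5), (3.0, 24.0), 90.0) [ 0.632 -0.323  0.005]
[[327.2630946891109, 0.0, 281.3904123359968], [0.0, 327.2630946891109, 205.84791471039262], [0.0, 0.0, 1.0]] [[0.223, -0.936, -0.273, 0.219], [-0.975, -0.214, -0.063, -0.617], [0.0, 0.28, -0.96, 0.384], [0.0, 0.0, 0.0, 1.0]]
```

View pics/crop1.png

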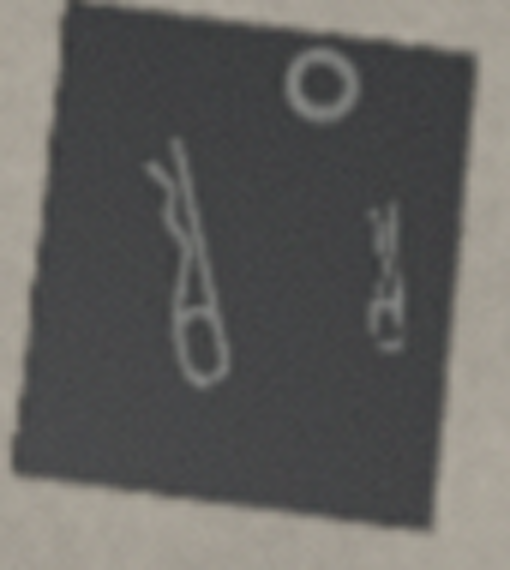

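The larger clip has its coil at about (388,237) and its straight leg running to (384.5,204). The bent leg is on the +y side, so the clip's z points up. I'll pass over the mat with the wrist camera for a closer look.

Request:
send_rows --rows '[{"x": 32, "y": 34, "z": -5, "hand": 87}, {"x": 32, "y": 34, "z": -5}, {"x": 32, "y": 34, "z": -5}, {"x": 32, "y": 34, "z": -5}, {"x": 32, "y": 34, "z": -5}, {"x": 32, "y": 34, "z": -5}, {"x": 32, "y": 34, "z": -5}, {"x": 32, "y": 34, "z": -5}, {"x": 32, "y": 34, "z": -5}, {"x": 32, "y": 34, "z": -5}]'

```text
schema error: expected keys hand, x, y, z, roll
```

Request:
send_rows --rows '[{"x": 32, "y": 34, "z": -5}, {"x": 32, "y": 34, "z": -5}, {}, {}, {}]'

```text
schema error: expected keys hand, x, y, z, roll
```

Run:
```python
from h import *
a=snap('wrist','w1'); s=get_state(); print(s['time'],np.round(s['position'],4),np.round(s['tool_rot'],3),s['ft_force'])
print(proj('w1',(.505,-.235,.005)))
```

```text
0.15 [ 0.1454 -0.6332  0.2914] [-3.12  -0.354  0.   ] [0.4064023  0.14417156 0.1251698 ]
[-104.34319394 -363.70342294]
```

View pics/w1.png

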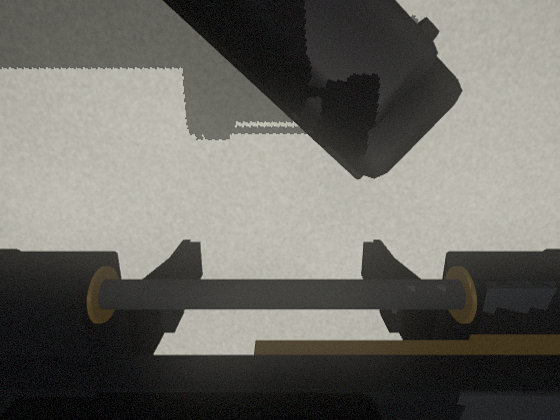

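The wrist image came from the start pose because the rows were refused: every key is needed. The fingers cover rows 240 and below, so targets must lie about 75 mm ahead along tool x.

Request:
send_rows --rows '[{"x": 28, "y": 35, "z": -5, "hand": 87, "roll": 0}, {"x": 28, "y": 35, "z": -5, "hand": 87, "roll": 0}, {"x": 28, "y": 35, "z": -5, "hand": 87, "roll": 0}, {"x": 28, "y": 35, "z": -5, "hand": 87, "roll": 0}, {"x": 28, "y": 35, "z": -5, "hand": 87, "roll": 0}, {"x": 28, "y": 35, "z": -5, "hand": 87, "roll": 0}, {"x": 28, "y": 35, "z": -5, "hand": 87, "roll": 0}, {"x": 28, "y": 35, "z": -5, "hand": 87, "roll": 0}, {"x": 28, "y": 35, "z": -5, "hand": 87, "roll": 0}, {"x": 28, "y": 35, "z": -5, "hand": 87, "roll": 0}]'

```text
time: 1.15
position: [0.4262, -0.2819, 0.2421]
tool_rot: [3.121, 0.353, -0.0]
ft_force: [1.4, 0.2, 1.1]
grip_width: 1.0
grip_force: 0.0
```

Request:
send_rows --rows '[{"x": 22, "y": 34, "z": -5, "hand": 87, "roll": 0}, {"x": 0, "y": 0, "z": 0, "hand": 87, "roll": 0}, {"x": 0, "y": 0, "z": 0, "hand": 87, "roll": 0}, {"x": 0, "y": 0, "z": 0, "hand": 87, "roll": 0}]'

```text
time: 1.55
position: [0.4467, -0.2508, 0.2372]
tool_rot: [3.121, 0.351, -0.001]
ft_force: [-0.6, -0.5, -0.1]
grip_width: 0.998
grip_force: 0.0
```

Run:
```python
from h import *
a=snap('wrist','w2'); s=get_state(); print(s['time'],np.round(s['position'],4),np.round(s['tool_rot'],3),s['ft_force'])
print(proj('w2',(.505,-.235,.005)))
```

```text
1.6 [ 0.4466 -0.2511  0.2372] [ 3.122e+00  3.500e-01 -1.000e-03] [ 0.48621018 -0.28215207  0.8178878 ]
[277.3002849  126.01572413]
```

View pics/w2.png

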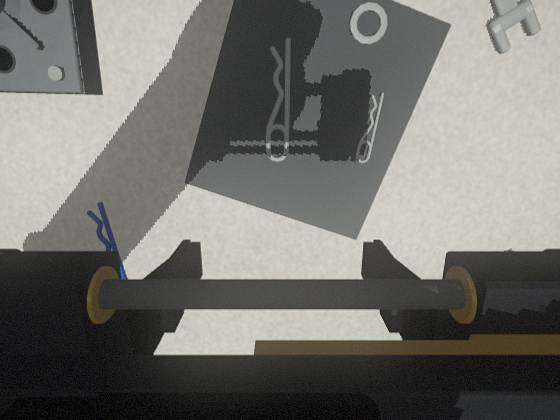

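This view shows the big clip: tip at about (288,38), straight leg down column ~287, coil at about columns 265–289 and rows 125–161, and bent leg on the left. The small clip is at (370,130) and the blue one at (105,235). I'll measure the clip's line.

Run:
```python
from h import *
a,K,T=load('w2'); g=cv2.cvtColor(a,cv2.COLOR_BGR2GRAY).astype(float)
# local-contrast: straight leg columns per row
hp=g-cv2.medianBlur(g.astype(np.uint8),21)
for r in (45,60,75,90,105,118): 
    seg=hp[r-2:r+3,278:300].mean(0); w=np.clip(seg,0,None); print(r,278+(w*np.arange(22)).sum()/w.sum(),seg.max().round(1))
for r in (130,136,140,148,152,156):
    seg=hp[r-1:r+2,255:300].mean(0); print(r,[(255+i) for i in range(45) if seg[i]>12])
print('coil col', [(r) for r in range(115,170) if hp[r,270:284].mean()>12])
print('tip rows', [(r,round(hp[r,285:292].mean(),1)) for r in range(32,46)])
for p in [(288.5,38),(286.5,118),(277.3,143),(277.3,162),(265,143),(290,143)]: print(p,ray('w2',p,.0055).round(4))
```

```text
45 287.6623505976096 44.2
60 285.00174216027875 37.0
75 286.1845360824742 42.2
90 284.32097791798105 38.4
105 285.109375 41.6
118 286.51319261213723 36.6
130 [266, 267, 268, 269, 270, 271, 272, 273, 282, 283, 284, 285, 286, 287, 288, 298, 299]
136 [266, 267, 268, 269, 285, 286, 287]
140 [255, 261, 262, 263, 266, 267, 268, 269, 270, 271, 272, 280, 284, 285, 286, 287, 288, 292, 294, 295, 296, 297]
148 [267, 268, 269, 285, 286]
152 []
156 [268, 269, 270, 271, 272, 273, 274, 281, 282, 283, 284, 285]
coil col [125, 126, 127, 128, 129, 141, 142, 143, 144, 156, 157, 158, 159, 160, 161]
tip rows [(32, np.float64(-1.7)), (33, np.float64(0.3)), (34, np.float64(-1.6)), (35, np.float64(-1.3)), (36, np.float64(-2.3)), (37, np.float64(3.9)), (38, np.float64(24.7)), (39, np.float64(29.9)), (40, np.float64(27.7)), (41, np.float64(28.7)), (42, np.float64(28.3)), (43, np.float64(29.4)), (44, np.float64(27.9)), (45, np.float64(28.0))]
(288.5, 38) [ 0.5823 -0.2281  0.0055]
(286.5, 118) [ 0.5143 -0.242   0.0055]
(277.3, 143) [ 0.4893 -0.2385  0.0055]
(277.3, 162) [ 0.4711 -0.2426  0.0055]
(265, 143) [ 0.4866 -0.2268  0.0055]
(290, 143) [ 0.492  -0.2506  0.0055]
```

Clip: the coil is at (0.489,-0.2385), yaw about 11.5°, and tip to coil end measures 112 mm, which matches. Next I'll look at the axle from two places on the way to the wheel.

Request:
send_rows --rows '[{"x": 11, "y": 35, "z": -12, "hand": 87, "roll": 0}, {"x": 11, "y": 35, "z": -12, "hand": 87, "roll": 0}, {"x": 12, "y": 35, "z": -12, "hand": 87, "roll": 0}, {"x": 0, "y": 0, "z": 0, "hand": 87, "roll": 0}, {"x": 0, "y": 0, "z": 0, "hand": 87, "roll": 0}, {"x": 0, "y": 0, "z": 0, "hand": 87, "roll": 0}]'

```text
time: 2.2
position: [0.4811, -0.1467, 0.2016]
tool_rot: [3.121, 0.349, 0.0]
ft_force: [-0.4, 0.5, -0.2]
grip_width: 1.0
grip_force: 0.0
```

Run:
```python
from h import *
a=snap('wrist','w3'); s=get_state(); print(s['time'],np.round(s['position'],4))
print(proj('w3',(.553,.011,.109)))
```

```text
2.25 [ 0.4811 -0.1467  0.2016]
[12.49195624 50.30821257]
```

Request:
send_rows --rows '[{"x": 0, "y": 47, "z": 0, "hand": 87, "roll": 0}, {"x": 0, "y": 47, "z": 0, "hand": 87, "roll": 0}, {"x": 0, "y": 47, "z": 0, "hand": 87, "roll": 0}, {"x": 0, "y": 0, "z": 0, "hand": 87, "roll": 0}, {"x": 0, "y": 0, "z": 0, "hand": 87, "roll": 0}, {"x": 0, "y": 0, "z": 0, "hand": 87, "roll": 0}]'

```text
time: 2.85
position: [0.4817, -0.0057, 0.2014]
tool_rot: [3.121, 0.349, 0.0]
ft_force: [0.6, -0.5, -0.8]
grip_width: 0.997
grip_force: 0.0
```

Run:
```python
from h import *
a=snap('wrist','w4'); s=get_state(); print(s['time'],np.round(s['position'],4))
b=load('w3')[0]
p=proj('w3',(.553,.011,.109));q=proj('w4',(.553,.011,.109));print(p,q)
def crop(im,c):
    x,y=[int(max(0,v-60)) for v in c]; print(x,y); return cv2.resize(im[y:y+120,x:x+130],(400,369) and None,fx=3,fy=3,interpolation=cv2.INTER_CUBIC)
c1,c2=crop(b,p),crop(a,q)
h=max(c1.shape[0],c2.shape[0]); f=lambda c:cv2.copyMakeBorder(c,0,h-c.shape[0],0,0,0)
cv2.imwrite('pics/pair.png',np.hstack([f(c1),f(c2)]))
```

```text
2.9 [ 0.4816 -0.0058  0.2013]
[12.49195624 50.30821257] [278.16629895 113.62230583]
0 0
218 53
```

View pics/pair.png

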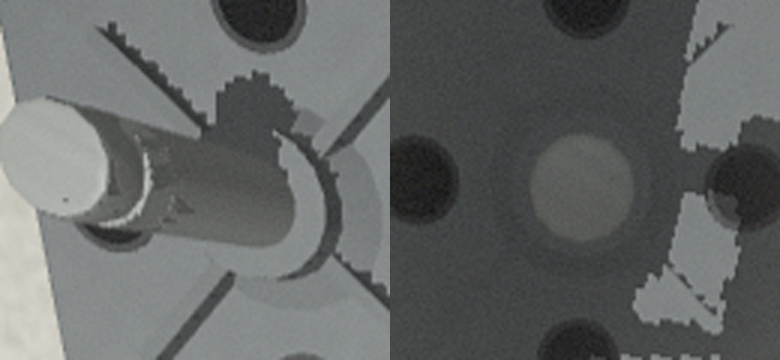

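The left crop is the side view: axle end at about pixel (17,52), with a bright/dark pattern just under the end. The right crop is from above, with the end circle at about pixel (282,115). I'll refine the circle, triangulate the axle, and locate the frame direction and wheel.

Run:
```python
from h import *
a,K,T=load('w4'); g=cv2.cvtColor(a,cv2.COLOR_BGR2GRAY)
r=g[85:146,245:320]; m=(cv2.GaussianBlur(r,(3,3),0)>78).astype(np.uint8); 
n,l,st,c=cv2.connectedComponentsWithStats(m); k=l[30,37]; print(st[k],c[k]); p=c[k]+[245,85]
A=ray('w4',p,.109); print('axle w4',p,A.round(4),'dia mm',st[k][2:4]*(T[2,3]-.109)/K[0,0]*1000)
print('axle w3',ray('w3',(17.3,52.3),.109).round(4))
# frame dir: cross tube in top0
t=load('top0')[0]
for p in [(263,184.5),(322.5,174.5)]: print('tube end',ray('top0',p,.05).round(4))
```

```text
[ 20  13  34  36 968] [36.50413223 30.09607438]
axle w4 [281.50413223 115.09607438] [0.5526 0.0091 0.109 ] dia mm [19.25924233 20.39213894]
axle w3 [0.5526 0.0086 0.109 ]
tube end [0.6194 0.1041 0.05  ]
tube end [ 0.6503 -0.0526  0.05  ]
```

Axle at (0.5526, 0.0088) from both views, frame yaw about +11°. Now to the wheel.

Request:
send_rows --rows '[{"x": -10, "y": 40, "z": 0, "hand": 62, "roll": 0}, {"x": -10, "y": 40, "z": 0, "hand": 62, "roll": 0}, {"x": -10, "y": 40, "z": 0, "hand": 62, "roll": 0}, {"x": -10, "y": 40, "z": 0, "hand": 62, "roll": 0}, {"x": -10, "y": 40, "z": 0, "hand": 62, "roll": 0}, {"x": -10, "y": 40, "z": 0, "hand": 62, "roll": 0}, {"x": -10, "y": 36, "z": 0, "hand": 62, "roll": 0}, {"x": 0, "y": 0, "z": 0, "hand": 62, "roll": 0}, {"x": 0, "y": 0, "z": 0, "hand": 62, "roll": 0}, {"x": 0, "y": 0, "z": 0, "hand": 62, "roll": 0}]'

```text
time: 3.9
position: [0.4126, 0.2704, 0.201]
tool_rot: [3.121, 0.348, -0.001]
ft_force: [0.1, 0.5, -0.7]
grip_width: 0.712
grip_force: 0.0
```

Run:
```python
from h import *
a=snap('wrist','w5'); s=get_state(); print(s['time'],np.round(s['position'],4),s['grip_width'])
p=proj('w5',(.484,.287,.04)); print(p)
g=cv2.medianBlur(cv2.cvtColor(a,cv2.COLOR_BGR2GRAY),5)
for z in (.028,.04): print(z,ray('w5',p,z))
cc=cv2.HoughCircles(g,cv2.HOUGH_GRADIENT,1,15,param1=80,param2=25,minRadius=8,maxRadius=110)
if cc is not None:
    for x,y,r in cc[0][:12]: print(x,y,r, ray('w5',(x,y),.04).round(4))
o=a.copy(); cv2.circle(o,tuple(int(v) for v in p),2,(0,0,255),-1); cv2.imwrite('pics/w5o.png',o)
```

```text
3.95 [0.4126 0.2704 0.201 ] 0.7132218888137979
[278.95228756 112.63410842]
0.028 [0.48391276 0.28703127 0.028     ]
0.04 [0.484 0.287 0.04 ]
280.5 107.5 78.4 [0.4878 0.2867 0.04  ]
262.5 123.5 101.3 [0.4736 0.2974 0.04  ]
296.5 104.5 84.0 [0.4925 0.2756 0.04  ]
289.5 119.5 68.3 [0.4809 0.2782 0.04  ]
260.5 99.5 102.3 [0.4901 0.3023 0.04  ]
290.5 136.5 54.6 [0.4689 0.2746 0.04  ]
```

View pics/w5o.png

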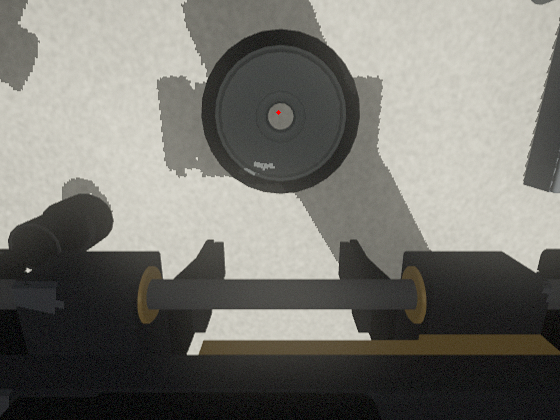

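The wheel is centred with the bore at about (280,116), bright. The tyre's outer circle is at about (281,111) with a radius of 79 px. I'll compute the centre.

Run:
```python
from h import *
a,K,T=load('w5'); g=cv2.cvtColor(a,cv2.COLOR_BGR2GRAY)
n,l,st,c=cv2.connectedComponentsWithStats((g[90:145,255:306]>100).astype(np.uint8)); k=l[26,25]; p=c[k]+[255,90]; print(st[k],p)
for z in (.0,.02,.04): print(z,ray('w5',p,z).round(4))
m=(cv2.medianBlur(g,5)<48).astype(np.uint8); m[215:]=0;m[:,:190]=0;m[:,370:]=0
c=max(cv2.findContours(m,0,2)[0],key=cv2.contourArea); e=cv2.fitEllipse(cv2.convexHull(c)); print(e); print(ray('w5',e[0],.024).round(4))
s=get_state(); print(np.round(s['position'],4))
```

```text
[ 13  13  25  26 503] [280.20079523 115.82306163]
0.0 [0.4814 0.2855 0.    ]
0.02 [0.4817 0.2855 0.02  ]
0.04 [0.482  0.2856 0.04  ]
((260.7760925292969, 86.94246673583984), (97.74449920654297, 134.2940673828125), 45.75873565673828)
[0.4995 0.305  0.024 ]
[0.4126 0.2704 0.201 ]
```

Request:
send_rows --rows '[{"x": 35, "y": 8, "z": -15, "hand": 62, "roll": 0}, {"x": 34, "y": 7, "z": -25, "hand": 62, "roll": 0}, {"x": 0, "y": 0, "z": -25, "hand": 62, "roll": 0}, {"x": 0, "y": 0, "z": -22, "hand": 62, "roll": 0}, {"x": 0, "y": 0, "z": -12, "hand": 62, "roll": 0}, {"x": 0, "y": 0, "z": -8, "hand": 62, "roll": 0}, {"x": 0, "y": 0, "z": 0, "hand": 62, "roll": 0}, {"x": 0, "y": 0, "z": 0, "hand": 62, "roll": 0}]'

```text
time: 4.75
position: [0.4811, 0.2875, 0.0952]
tool_rot: [-3.122, -0.353, -0.002]
ft_force: [0.3, 0.2, -0.2]
grip_width: 0.715
grip_force: 0.0
```

Request:
send_rows --rows '[{"x": 0, "y": 0, "z": 0, "hand": 30, "roll": 0}, {"x": 0, "y": 0, "z": 0, "hand": 30, "roll": 0}, {"x": 0, "y": 0, "z": 0, "hand": 30, "roll": 0}, {"x": 0, "y": 0, "z": 0, "hand": 30, "roll": 0}, {"x": 0, "y": 0, "z": 0, "hand": 30, "roll": 0}, {"x": 0, "y": 0, "z": 0, "hand": 30, "roll": 0}]' --force 30

```text
time: 5.35
position: [0.4807, 0.2874, 0.0946]
tool_rot: [3.121, 0.354, 0.001]
ft_force: [-0.8, -1.5, 3.9]
grip_width: 0.429
grip_force: 30.0
```

Gripped at 37.3 mm, which matches the 38 mm hub. Now I'll lift and carry it over the axle.

Request:
send_rows --rows '[{"x": 0, "y": 0, "z": 25, "hand": 30, "roll": 0}, {"x": 0, "y": 0, "z": 40, "hand": 30, "roll": 0}, {"x": 0, "y": 0, "z": 40, "hand": 30, "roll": 0}, {"x": 5, "y": -20, "z": 25, "hand": 30, "roll": 0}, {"x": 11, "y": -43, "z": 0, "hand": 30, "roll": 0}, {"x": 11, "y": -43, "z": 0, "hand": 30, "roll": 0}, {"x": 11, "y": -43, "z": 0, "hand": 30, "roll": 0}, {"x": 11, "y": -43, "z": 0, "hand": 30, "roll": 0}, {"x": 11, "y": -43, "z": 0, "hand": 30, "roll": 0}, {"x": 11, "y": -43, "z": 0, "hand": 30, "roll": 0}]'

```text
time: 6.35
position: [0.5511, 0.0078, 0.2235]
tool_rot: [-3.121, -0.354, 0.002]
ft_force: [0.4, -0.0, -2.5]
grip_width: 0.427
grip_force: 30.0
```

Request:
send_rows --rows '[{"x": 0, "y": 0, "z": 0, "hand": 30, "roll": 0}, {"x": 0, "y": 0, "z": 0, "hand": 30, "roll": 0}, {"x": 0, "y": 0, "z": 0, "hand": 30, "roll": 0}, {"x": 0, "y": 0, "z": 0, "hand": 30, "roll": 0}]'

```text
time: 6.75
position: [0.5511, 0.0115, 0.2241]
tool_rot: [-3.12, -0.359, 0.001]
ft_force: [0.5, 0.4, -3.2]
grip_width: 0.43
grip_force: 30.0
```

Request:
send_rows --rows '[{"x": 0.7, "y": -1.5, "z": -10, "hand": 30, "roll": 0}, {"x": 0, "y": 0, "z": -7, "hand": 30, "roll": 0}, {"x": 0, "y": 0, "z": -3, "hand": 30, "roll": 0}, {"x": 0, "y": 0, "z": -2, "hand": 30, "roll": 0}, {"x": 0, "y": 0, "z": -1, "hand": 30, "roll": 0}, {"x": 0, "y": 0, "z": -1, "hand": 30, "roll": 0}, {"x": 0, "y": 0, "z": 0, "hand": 30, "roll": 0}]'

```text
time: 7.45
position: [0.5523, 0.0081, 0.2004]
tool_rot: [-3.121, -0.354, -0.0]
ft_force: [0.7, -0.0, -2.4]
grip_width: 0.43
grip_force: 30.0
```

The bore is already past the axle end with no contact force. Continuing down.

Request:
send_rows --rows '[{"x": 0, "y": 0, "z": -2, "hand": 30, "roll": 0}, {"x": 0, "y": 0, "z": -2, "hand": 30, "roll": 0}, {"x": 0, "y": 0, "z": -2, "hand": 30, "roll": 0}, {"x": 0, "y": 0, "z": -3, "hand": 30, "roll": 0}, {"x": 0, "y": 0, "z": -3, "hand": 30, "roll": 0}]'

```text
time: 7.95
position: [0.5522, 0.0086, 0.1881]
tool_rot: [-3.121, -0.354, -0.0]
ft_force: [-0.9, 3.0, -2.3]
grip_width: 0.431
grip_force: 30.0
```

Request:
send_rows --rows '[{"x": 0, "y": 0, "z": -5, "hand": 30, "roll": 0}, {"x": 0, "y": 0, "z": -5, "hand": 30, "roll": 0}, {"x": 0, "y": 0, "z": -5, "hand": 30, "roll": 0}, {"x": 0, "y": 0, "z": -5, "hand": 30, "roll": 0}, {"x": 0, "y": 0, "z": -5, "hand": 30, "roll": 0}, {"x": 0, "y": 0, "z": -5, "hand": 30, "roll": 0}]'

```text
time: 8.55
position: [0.5522, 0.0087, 0.1579]
tool_rot: [-3.121, -0.355, -0.0]
ft_force: [-0.8, 5.3, 0.1]
grip_width: 0.428
grip_force: 30.0
```

Request:
send_rows --rows '[{"x": 0, "y": 0.7, "z": -4, "hand": 30, "roll": 0}, {"x": 0, "y": 0, "z": -4, "hand": 30, "roll": 0}, {"x": 0, "y": 0, "z": -3, "hand": 30, "roll": 0}, {"x": 0, "y": 0, "z": -1, "hand": 30, "roll": 0}, {"x": 0, "y": 0, "z": -1, "hand": 30, "roll": 0}, {"x": 0, "y": 0, "z": 0, "hand": 30, "roll": 0}, {"x": 0, "y": 0, "z": 0, "hand": 30, "roll": 0}]'

```text
time: 9.25
position: [0.5522, 0.0088, 0.1452]
tool_rot: [-3.122, -0.354, -0.0]
ft_force: [-0.2, 4.9, -3.8]
grip_width: 0.425
grip_force: 30.0
```

Request:
send_rows --rows '[{"x": 0, "y": 0.8, "z": -0.8, "hand": 30, "roll": 0}, {"x": 0, "y": 0, "z": -0.8, "hand": 30, "roll": 0}, {"x": 0, "y": 0, "z": -0.5, "hand": 30, "roll": 0}, {"x": 0, "y": 0, "z": 0, "hand": 30, "roll": 0}]'

```text
time: 9.65
position: [0.5522, 0.0089, 0.1436]
tool_rot: [3.121, 0.353, -0.0]
ft_force: [-3.3, 2.5, 2.6]
grip_width: 0.428
grip_force: 30.0
```

Seated: fz went up and z is at the home height. Releasing, raising, and going to the side to look for the hole.

Request:
send_rows --rows '[{"x": 0, "y": 0, "z": 0, "hand": 58, "roll": 0}, {"x": 0, "y": 0, "z": 0, "hand": 58, "roll": 0}, {"x": 0, "y": 0, "z": 0, "hand": 58, "roll": 0}, {"x": 0, "y": 0, "z": 10, "hand": 58, "roll": 0}, {"x": 0, "y": 0, "z": 30, "hand": 58, "roll": 0}, {"x": 0, "y": 0, "z": 40, "hand": 58, "roll": 0}, {"x": 0, "y": 0, "z": 10, "hand": 58, "roll": 0}]'

```text
time: 10.35
position: [0.5545, 0.0098, 0.2382]
tool_rot: [3.12, 0.354, 0.012]
ft_force: [0.7, 0.1, 0.6]
grip_width: 0.663
grip_force: 0.0
```

Request:
send_rows --rows '[{"x": -18, "y": -34, "z": -9, "hand": 58, "roll": 0}, {"x": -18, "y": -34, "z": -9, "hand": 58, "roll": 0}, {"x": -18, "y": -34, "z": -9, "hand": 58, "roll": 0}, {"x": -18, "y": -34, "z": -9, "hand": 58, "roll": 0}, {"x": 0, "y": 0, "z": 0, "hand": 58, "roll": 0}, {"x": 0, "y": 0, "z": 0, "hand": 58, "roll": 0}, {"x": 0, "y": 0, "z": 0, "hand": 58, "roll": 0}]'

```text
time: 11.05
position: [0.4809, -0.1255, 0.1977]
tool_rot: [-3.121, -0.356, -0.002]
ft_force: [1.1, 0.3, 0.3]
grip_width: 0.663
grip_force: 0.0
```

Run:
```python
from h import *
a=snap('wrist','w6'); s=get_state(); print(s['time'],np.round(s['position'],4),s['grip_width'])
p=proj('w6',(.552,.0092,.109)); print(p, proj('w6',(.552,.0092,.095)))
x,y=[int(max(0,v-35)) for v in p]; print(x,y)
c=a[y:y+75,x:x+100]; c=cv2.convertScaleAbs(c,alpha=1.6); cv2.imwrite('pics/w6c.png',cv2.resize(c,None,fx=8,fy=8,interpolation=cv2.INTER_CUBIC))
```

```text
11.1 [ 0.4811 -0.1252  0.1977] 0.6698334973558766
[53.96396722 60.56899425] [70.81829228 64.31037874]
18 25
```

View pics/w6c.png

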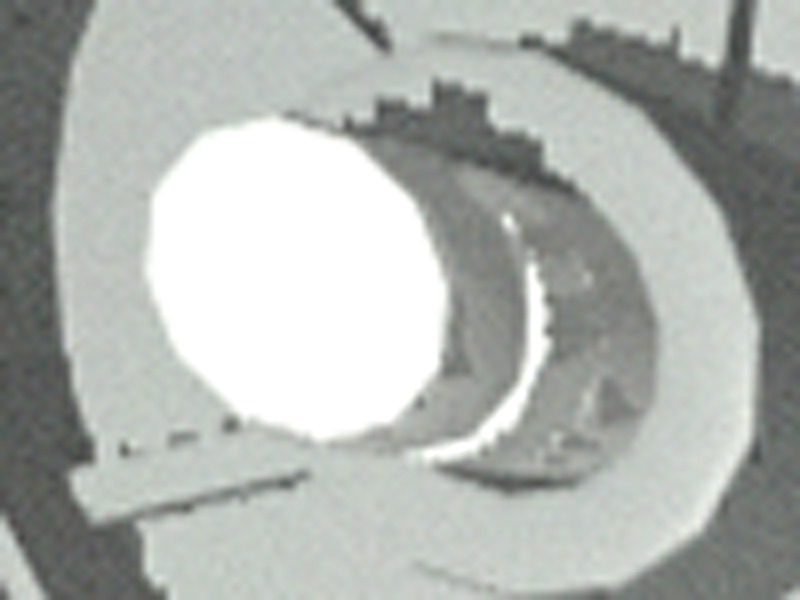

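The crop shows the bright axle end, a thin bright ring under it, and the hole zone at about (590,330) with weak contrast. I'll go closer and unwrap the axle surface.

Request:
send_rows --rows '[{"x": 0, "y": 12, "z": -28, "hand": 58, "roll": 0}, {"x": 0, "y": 12, "z": -28, "hand": 58, "roll": 0}, {"x": 0, "y": 0, "z": 0, "hand": 58, "roll": 0}, {"x": 0, "y": 0, "z": 0, "hand": 58, "roll": 0}, {"x": 0, "y": 0, "z": 0, "hand": 58, "roll": 0}]'

```text
time: 11.6
position: [0.4815, -0.1029, 0.1427]
tool_rot: [3.12, 0.354, 0.004]
ft_force: [0.4, 0.0, -0.4]
grip_width: 0.664
grip_force: 0.0
```

Run:
```python
from h import *
a=snap('wrist','w7'); s=get_state(); print(s['time'],np.round(s['position'],4))
out=[]
for f in ('w7','w6'):
    im,K,T=load(f); g=cv2.cvtColor(im,cv2.COLOR_BGR2GRAY)
    p=proj(f,(.552,.0092,.109)); 
    x0,y0=max(0,int(p[0])-40),max(0,int(p[1])-40); r=cv2.GaussianBlur(g,(3,3),0)[y0:y0+80,x0:x0+80]
    n,l,st,c=cv2.connectedComponentsWithStats((r>150).astype(np.uint8)); d=[(st[i][4],c[i]+[x0,y0],st[i]) for i in range(1,n)]; d=max(d,key=lambda t:t[0]); print(f,p,d)
    A=ray(f,d[1],.109); print(A)
    th=np.deg2rad(np.linspace(-170,10,361)); z=np.linspace(.110,.086,121)
    TH,Z=np.meshgrid(th,z); P=np.stack([A[0]+.01*np.cos(TH),A[1]+.01*np.sin(TH),Z],-1)
    q=(P-T[:3,3])@T[:3,:3]@K.T; m=(q[...,:2]/q[...,2:]).astype(np.float32)
    u=cv2.remap(g,m[...,0],m[...,1],cv2.INTER_CUBIC); u=cv2.convertScaleAbs(u,alpha=2.2,beta=-60)
    out.append(cv2.resize(u,(722,242)))
cv2.imwrite('pics/unw.png',np.vstack(out))
```

```text
11.65 [ 0.4814 -0.1031  0.1428]
w7 [15.50523542 55.33996189] (np.int32(1981), array([19.32205957, 54.41191318]), array([   0,   11,   44,   56, 1981], dtype=int32))
[0.55261274 0.00788458 0.109     ]
w6 [53.96396722 60.56899425] (np.int32(1095), array([54.52694064, 59.52054795]), array([  24,   20,   36,   40, 1095], dtype=int32))
[0.55256773 0.00893788 0.109     ]
```

View pics/unw.png

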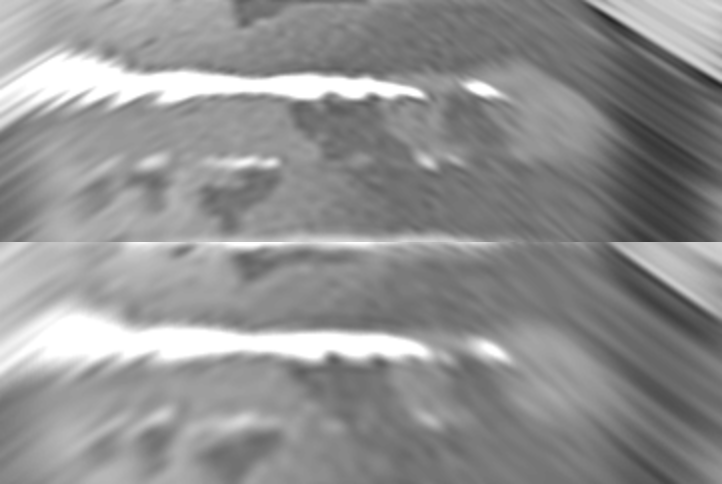

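The unwrapped view (4 px/deg from -170°, 10 px/mm from z=110) shows a glare band at z≈102. A weak dark patch sits at about (340,125), which is around -85° and z≈97, with others at (240,195) and (150,185). I'll compare it against the earlier view w3, taken with a different arm shadow.

Run:
```python
from h import *
th=np.arange(-160,1,8)
print('th',th.tolist())
for f,A in (('w3',(.5526,.0086)),('w6',(.5526,.0089)),('w7',(.5526,.0079))):
    im,K,T=load(f); g=cv2.GaussianBlur(cv2.cvtColor(im,cv2.COLOR_BGR2GRAY),(3,3),0)
    for z in np.array([106,99,97.5,96,94.5,93,91.5,90])/1000:
        P=np.array([[A[0]+.01*np.cos(np.deg2rad(t)),A[1]+.01*np.sin(np.deg2rad(t)),z] for t in th])
        q=(P-T[:3,3])@T[:3,:3]@K.T; m=(q[:,:2]/q[:,2:]).astype(np.float32)
        print(f,round(z*1000,1),cv2.remap(g,m[:,0].reshape(1,-1),m[:,1].reshape(1,-1),1).ravel().tolist())
```

```text
th [-160, -152, -144, -136, -128, -120, -112, -104, -96, -88, -80, -72, -64, -56, -48, -40, -32, -24, -16, -8, 0]
w3 106.0 [93, 103, 104, 103, 102, 100, 94, 93, 91, 89, 88, 84, 81, 81, 80, 81, 80, 89, 111, 119, 123]
w3 99.0 [127, 137, 129, 129, 140, 130, 118, 121, 132, 119, 122, 128, 119, 88, 102, 94, 97, 94, 98, 109, 110]
w3 97.5 [113, 109, 103, 99, 100, 96, 96, 96, 85, 80, 84, 87, 91, 84, 85, 94, 97, 102, 103, 107, 110]
w3 96.0 [94, 95, 96, 96, 97, 97, 97, 95, 86, 81, 79, 85, 90, 81, 81, 93, 93, 102, 111, 108, 108]
w3 94.5 [85, 96, 97, 97, 99, 97, 96, 96, 94, 82, 80, 82, 93, 86, 81, 91, 93, 99, 111, 116, 107]
w3 93.0 [88, 94, 98, 99, 101, 99, 102, 103, 94, 86, 83, 83, 90, 91, 82, 86, 91, 99, 109, 117, 114]
w3 91.5 [87, 95, 98, 102, 91, 102, 97, 94, 92, 89, 82, 80, 82, 84, 84, 80, 86, 94, 109, 116, 118]
w3 90.0 [91, 95, 98, 96, 92, 98, 85, 85, 93, 90, 83, 80, 81, 80, 82, 80, 82, 93, 107, 115, 117]
w6 106.0 [112, 105, 106, 104, 102, 101, 96, 93, 92, 90, 89, 84, 82, 81, 83, 83, 82, 80, 74, 84, 111]
w6 99.0 [133, 136, 135, 138, 146, 138, 123, 123, 140, 124, 133, 138, 118, 90, 112, 97, 
[... 664 characters left out ...]
, 80, 79, 80, 80, 77, 74, 90, 116]
w7 99.0 [110, 109, 107, 96, 99, 95, 97, 96, 80, 79, 79, 91, 90, 80, 86, 96, 96, 92, 66, 69, 69]
w7 97.5 [91, 96, 96, 97, 96, 97, 98, 96, 85, 80, 80, 90, 92, 81, 80, 92, 95, 89, 73, 65, 69]
w7 96.0 [89, 98, 97, 97, 97, 96, 97, 95, 95, 82, 80, 82, 92, 84, 80, 92, 94, 87, 74, 62, 67]
w7 94.5 [92, 98, 100, 99, 104, 100, 106, 105, 96, 84, 87, 81, 100, 93, 82, 89, 91, 84, 73, 68, 62]
w7 93.0 [89, 99, 103, 100, 93, 103, 105, 94, 93, 88, 83, 79, 86, 83, 81, 80, 82, 80, 71, 65, 67]
w7 91.5 [89, 101, 92, 92, 95, 97, 88, 81, 93, 90, 82, 79, 79, 81, 82, 81, 82, 78, 69, 64, 66]
w7 90.0 [88, 95, 94, 98, 100, 91, 81, 89, 93, 90, 85, 79, 79, 80, 81, 80, 81, 77, 68, 62, 65]
```

The features stay put across views. The bright ledge ends at about -64° and reappears at about -50°, so I take a mouth near -45° as the first guess and will feel for it. Now to grip the clip.

Request:
send_rows --rows '[{"x": 2.5, "y": -45, "z": -10, "hand": 40, "roll": -1.5}, {"x": 2.5, "y": -45, "z": -10, "hand": 40, "roll": 0}, {"x": 2.6, "y": -45.5, "z": -10, "hand": 40, "roll": 0}, {"x": 0, "y": 0, "z": -15, "hand": 40, "roll": 0}, {"x": 0, "y": 0, "z": -12, "hand": 40, "roll": 0}, {"x": 0, "y": 0, "z": -7, "hand": 40, "roll": 0}, {"x": 0, "y": 0, "z": -3, "hand": 40, "roll": 0}, {"x": 0, "y": 0, "z": 0, "hand": 40, "roll": 0}, {"x": 0, "y": 0, "z": 0, "hand": 40, "roll": 0}]'

```text
time: 12.55
position: [0.4884, -0.2373, 0.0748]
tool_rot: [3.125, 0.315, 0.001]
ft_force: [-1.0, 0.9, -0.4]
grip_width: 0.462
grip_force: 0.0
```

Request:
send_rows --rows '[{"x": 0, "y": 0, "z": -0.6, "hand": 10, "roll": 0}, {"x": 0, "y": 0, "z": 0, "hand": 10, "roll": 0}, {"x": 0, "y": 0, "z": 0, "hand": 10, "roll": 0}, {"x": 0, "y": 0, "z": 0, "hand": 10, "roll": 0}, {"x": 0, "y": 0, "z": 0, "hand": 10, "roll": 0}]' --force 40

```text
time: 13.05
position: [0.4879, -0.2381, 0.0738]
tool_rot: [3.126, 0.313, 0.0]
ft_force: [-0.2, 0.2, 1.8]
grip_width: 0.247
grip_force: 40.1
```

Run:
```python
from h import *
s=get_state(); print(s['time'],np.round(s['position'],4),np.round(s['ft_force'],2),s['grip_width']*87)
p=np.array(s['position']); A=np.array([.5523,.0093])
for m in (-44,):
    u=np.array([np.cos(np.deg2rad(m)),np.sin(np.deg2rad(m))]) # from axle to mouth; clip x=-u, clip y = rot90(-u)
    n=np.array([u[1],-u[0]])
    for short in (54,44,0):
        o=A+u*short/1000; c=o+u*.059+n*.009; print(m,short,c.round(4),'delta',((c-p[:2])*1000).round(1))
```

```text
13.05 [ 0.4879 -0.2381  0.0738] [-0.24  0.23  1.79] 21.495963821599247
-44 54 [ 0.6273 -0.0757] delta [139.4 162.4]
-44 44 [ 0.6201 -0.0687] delta [132.2 169.4]
-44 0 [ 0.5885 -0.0382] delta [100.6 199.9]
```

Gripped at about 21.5 mm. I'll lift it and carry it to about 60 mm short of home at mouth direction -44°, a turn of +124.5°.

Request:
send_rows --rows '[{"x": 0, "y": 0, "z": 15, "hand": 10, "roll": 0}, {"x": 0, "y": 0, "z": 40, "hand": 10, "roll": 0}, {"x": 4, "y": 4, "z": 40, "hand": 10, "roll": 8.3}, {"x": 10, "y": 11, "z": 15, "hand": 10, "roll": 8.3}, {"x": 10, "y": 11, "z": 0, "hand": 10, "roll": 8.3}, {"x": 10, "y": 11, "z": 0, "hand": 10, "roll": 8.3}, {"x": 10, "y": 11, "z": 0, "hand": 10, "roll": 8.3}, {"x": 10, "y": 11, "z": 0, "hand": 10, "roll": 8.3}, {"x": 10, "y": 11, "z": 0, "hand": 10, "roll": 8.3}, {"x": 10, "y": 11, "z": 0, "hand": 10, "roll": 8.3}]'

```text
time: 14.05
position: [0.5622, -0.1567, 0.1846]
tool_rot: [2.438, 1.98, 0.0]
ft_force: [-0.2, -1.0, -0.9]
grip_width: 0.242
grip_force: 40.1
```

Request:
send_rows --rows '[{"x": 10, "y": 11, "z": 0, "hand": 10, "roll": 8.3}, {"x": 10, "y": 11, "z": 0, "hand": 10, "roll": 8.3}, {"x": 10, "y": 11, "z": 0, "hand": 10, "roll": 8.3}, {"x": 10, "y": 11, "z": 0, "hand": 10, "roll": 8.3}, {"x": 10, "y": 11, "z": 0, "hand": 10, "roll": 8.3}, {"x": 10, "y": 11, "z": 0, "hand": 10, "roll": 8.3}, {"x": 10, "y": 11, "z": 0, "hand": 10, "roll": 8.3}, {"x": 0, "y": 0, "z": 0, "hand": 10, "roll": 0}, {"x": 0, "y": 0, "z": 0, "hand": 10, "roll": 0}, {"x": 0, "y": 0, "z": 0, "hand": 10, "roll": 0}]'

```text
time: 15.05
position: [0.6314, -0.0812, 0.1838]
tool_rot: [1.184, 2.91, -0.002]
ft_force: [0.2, -0.9, -0.7]
grip_width: 0.247
grip_force: 40.1
```

```bash
cat >> h.py <<'E'
A0=np.array([.5523,.0093])
def st():
    s=get_state(); rv=np.array(s['tool_rot']); R=cv2.Rodrigues(rv)[0]; yaw=np.rad2deg(np.arctan2(R[1,0],R[0,0]))
    return s,np.array(s['position']),yaw
def goal(m,short,A=A0):
    u=np.array([np.cos(np.deg2rad(m)),np.sin(np.deg2rad(m))]); n=np.array([u[1],-u[0]])
    return A+u*(short+59)/1000+n*.009
def rep(m=None,A=A0):
    s,p,yaw=st(); m=yaw-180 if m is None else m
    u=np.array([np.cos(np.deg2rad(m)),np.sin(np.deg2rad(m))]); n=np.array([u[1],-u[0]]); d=(p[:2]-A)*1000; f=np.array(s['ft_force'])
    print('t',round(s['time'],2),'pos',p.round(4),'yaw',round(yaw,1),'short',round(d@u-59,1),'lat',round(d@n-9,1),'Frad',round(f[:2]@u,2),'Flat',round(f[:2]@n,2),'Fz',round(f[2],2),'Mz',round(s['torque'][2],3),'w',round(s['grip_width']*87,1))
E
python3 - <<'E'
from h import *
rep(); s,p,y=st()
for short in (60,50,44): print(((goal(-44,short)-p[:2])*1000).round(1), 163.3-p[2]*1000)
a=snap('wrist','w8')
E
```

```text
t 15.05 pos [ 0.6314 -0.0812  0.1838] yaw 135.7 short 60.8 lat 0.6 Frad 0.78 Flat 0.47 Fz -0.68 Mz 0.064 w 21.4
[0.3 1.3] -20.48748746619296
[-6.9  8.3] -20.48748746619296
[-11.2  12.5] -20.48748746619296
```

Run:
```python
from h import *
im=load('w8')[0]; print(proj('w8',(.5523,.0093,.109)),proj('w8',(.5523,.0093,.095)))
c=cv2.convertScaleAbs(im[0:250,150:450],alpha=1.3); cv2.imwrite('pics/w8c.png',cv2.resize(c,None,fx=2.4,fy=2.4,interpolation=cv2.INTER_CUBIC))
```

```text
[307.20375815  11.92866843] [305.13913944  20.04533881]
```

View pics/w8c.png

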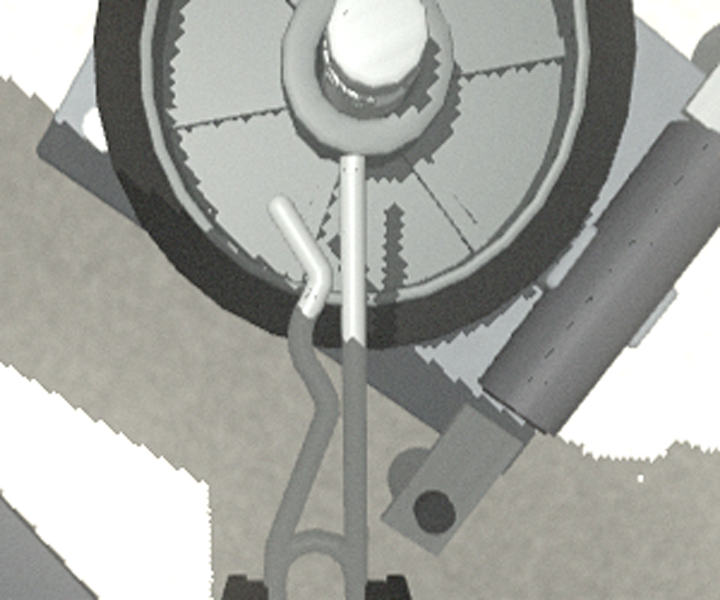

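The clip is held well: leg vertical at crop column 353, tip at px (297,65), and bent leg on the left. The axle end is at about px (307,18). I'll compute the tip-to-axle geometry from this one image.

Run:
```python
from h import *
im,K,T=load('w8'); g=cv2.GaussianBlur(cv2.cvtColor(im,cv2.COLOR_BGR2GRAY),(3,3),0)
def col(r,a,b):
    w=g[r,a:b].astype(float); bg=np.percentile(w,25); i=np.where(w>(bg+w.max())/2)[0]; return a+i.mean()
for r in (75,90,110,130): print(r,col(r,285,312),g[r,285:312].tolist() if r==90 else '')
# axle end: bright comp
m=(g[0:48,280:335]>190).astype(np.uint8); n,l,s,c=cv2.connectedComponentsWithStats(m); k=1+np.argmax(s[1:,4]); print(s[k],c[k]+[280,0])
x,y,w,h,_=s[k]; xs=np.where(l[10]==k)[0]+280; print('row10 cols',xs.min(),xs.max()); ys=np.where(l[:,27]==k)[0]; print('bottom row',ys.max())
s_,p,yaw=st()
u=np.array([np.cos(np.deg2rad(yaw-180)),np.sin(np.deg2rad(yaw-180))]); n=np.array([u[1],-u[0]])
for nm,px,z in (('tip',(297,65.4),.1155),('leg130',(297,130),.1155),('axle',(307.3,18),.109)):
    P=ray('w8',px,z); d=(P[:2]-p[:2])*1000; print(nm,P.round(4),'along -u',-(d@u).round(1),'lat',(d@n+9).round(1))
```

```text
75 295.5 
90 295.5 [96, 87, 109, 137, 146, 142, 142, 155, 169, 179, 189, 197, 189, 174, 162, 148, 131, 128, 138, 143, 143, 144, 144, 144, 143, 124, 93]
110 295.5 
130 297.0 
[  8   0  24  32 464] [298.04741379  15.40732759]
row10 cols 288 305
bottom row 21
tip [ 0.5658 -0.0103  0.1155] along -u 96.5 lat 3.9
leg130 [ 0.5866 -0.0301  0.1155] along -u 67.8 lat 3.6
axle [0.5541 0.0076 0.109 ] along -u 117.3 lat -0.8
```

Request:
send_rows --rows '[{"x": 2, "y": 2, "z": -10, "hand": 10, "roll": 0}, {"x": 0, "y": 0, "z": -10.5, "hand": 10, "roll": 0}, {"x": -4, "y": 4, "z": 0, "hand": 10, "roll": 0}, {"x": -4.5, "y": 4.5, "z": 0, "hand": 10, "roll": 0}, {"x": 0, "y": 0, "z": 0, "hand": 10, "roll": 0}, {"x": 0, "y": 0, "z": 0, "hand": 10, "roll": 0}, {"x": 0, "y": 0, "z": 0, "hand": 10, "roll": 0}]'

```text
time: 15.8
position: [0.6255, -0.0695, 0.1635]
tool_rot: [1.178, 2.911, 0.0]
ft_force: [1.2, -0.9, -0.2]
grip_width: 0.245
grip_force: 40.1
```

Run:
```python
from h import *
rep(); im=snap('wrist','w9'); g=cv2.cvtColor(im,cv2.COLOR_BGR2GRAY)
p=proj('w9',(.5541,.0076,.109)); print(p)
for r in range(6,150,6): print(r,g[r,276:340:2].tolist())
```

```text
t 15.8 pos [ 0.6255 -0.0695  0.1635] yaw 135.9 short 48.4 lat -3.3 Frad 1.5 Flat -0.19 Fz -0.16 Mz -0.078 w 21.3
[300.33964795  38.54032889]
6 [115, 131, 137, 139, 136, 140, 136, 136, 138, 137, 132, 132, 120, 146, 140, 134, 135, 133, 129, 125, 115, 143, 140, 138, 138, 138, 136, 136, 133, 139, 134, 136]
12 [140, 137, 137, 140, 139, 118, 180, 186, 190, 189, 189, 191, 190, 189, 188, 188, 184, 180, 179, 171, 126, 134, 128, 127, 120, 140, 141, 136, 134, 134, 141, 137]
18 [138, 138, 127, 189, 194, 197, 198, 194, 194, 193, 192, 192, 191, 188, 188, 187, 185, 185, 185, 182, 177, 175, 119, 135, 130, 127, 124, 139, 138, 138, 137, 137]
24 [135, 123, 192, 199, 197, 202, 198, 195, 193, 192, 191, 192, 190, 190, 190, 189, 188, 185, 185, 185, 182, 181, 177, 139, 139, 133, 130, 124, 135, 139, 139, 136]
30 [107, 190, 199, 202, 200, 199, 200, 197, 197, 196, 194, 194, 192, 192, 191, 188, 190, 187, 189, 187, 186, 186, 179, 173, 147, 140, 137, 132, 127, 100, 141, 139]
36 [168, 174, 196, 203, 202, 203, 200, 199, 199, 198, 197, 195, 196, 193, 195, 192, 190, 189, 185, 182, 182, 177, 175, 168, 81, 80, 111, 136
[... 2092 characters left out ...]
 81, 80, 81, 82, 71, 139, 140, 137, 138, 137, 137, 138, 136, 136, 135, 136, 137, 137]
126 [171, 200, 188, 162, 131, 137, 141, 123, 117, 177, 199, 178, 155, 97, 79, 83, 80, 81, 85, 136, 136, 138, 140, 137, 132, 135, 133, 135, 136, 137, 134, 134]
132 [196, 167, 147, 117, 145, 75, 76, 79, 109, 175, 198, 179, 154, 98, 80, 80, 75, 84, 141, 135, 138, 135, 133, 134, 136, 133, 136, 136, 133, 133, 131, 94]
138 [172, 151, 77, 112, 104, 76, 77, 77, 100, 171, 192, 181, 156, 97, 78, 76, 78, 78, 140, 134, 133, 134, 132, 137, 117, 87, 75, 74, 105, 135, 151, 146]
144 [103, 99, 89, 73, 69, 70, 74, 72, 93, 174, 191, 180, 157, 103, 91, 71, 65, 73, 72, 94, 113, 129, 137, 149, 145, 134, 127, 106, 73, 49, 52, 55]
```

Run:
```python
from h import *
s,p,yaw=st(); u=np.array([np.cos(np.deg2rad(yaw-180)),np.sin(np.deg2rad(yaw-180))]); n=np.array([u[1],-u[0]])
for nm,px,z in (('tip',(296.3,65),.095),('leg',(296.5,100),.095),('leg',(296.7,140),.095),('axle',(300.5,33),.109),('axL',(278,33),.109),('axR',(323,33),.109)):
    P=ray('w9',px,z); d=(P[:2]-p[:2])*1000; print(nm,P.round(4),'ahead',-(d@u).round(1),'lat',(d@n+9).round(1))
```

```text
tip [0.5594 0.0012 0.095 ] ahead 96.7 lat 4.2
leg [ 0.5705 -0.0092  0.095 ] ahead 81.5 lat 4.0
leg [ 0.584  -0.0218  0.095 ] ahead 63.0 lat 3.6
axle [0.5527 0.009  0.109 ] ahead 107.0 lat 3.2
axL [0.5463 0.0025 0.109 ] ahead 107.0 lat 12.4
axR [0.559  0.0156 0.109 ] ahead 107.0 lat -5.9
```

The image gives the tip about 1.1 mm left of the axle line and nearly touching, and the axle at (0.5527,0.009) agrees with the earlier value. I'll correct this and press gently.

Request:
send_rows --rows '[{"x": 1.2, "y": 0.4, "z": 0, "hand": 10, "roll": 0}, {"x": -0.7, "y": 0.7, "z": 0, "hand": 10, "roll": 0}, {"x": -0.7, "y": 0.7, "z": 0, "hand": 10, "roll": 0}, {"x": -0.7, "y": 0.7, "z": 0, "hand": 10, "roll": 0}, {"x": 0, "y": 0, "z": 0, "hand": 10, "roll": 0}]'

```text
time: 16.35
position: [0.6256, -0.0685, 0.1637]
tool_rot: [1.179, 2.908, -0.001]
ft_force: [3.5, -4.3, -0.4]
grip_width: 0.245
grip_force: 40.1
```

```bash
python3 -c "
from h import *
rep()"
```

```text
t 16.35 pos [ 0.6256 -0.0685  0.1637] yaw 135.9 short 47.8 lat -4.2 Frad 5.48 Flat 0.64 Fz -0.45 Mz -0.028 w 21.3
```

Contact on plain steel here (5.5 N). The sun at -159° explains where the glare ends, and the ledge runs unbroken up to about -66°, so the mouth should be at larger angles. I'll orbit that way while pressing lightly.

Request:
send_rows --rows '[{"x": 4.0, "y": 4.0, "z": 0, "hand": 10, "roll": 3}, {"x": 3.7, "y": 4.1, "z": 0, "hand": 10, "roll": 3}, {"x": 3.5, "y": 4.3, "z": 0, "hand": 10, "roll": 3}, {"x": 0, "y": 0, "z": 0, "hand": 10, "roll": 0}]'

```text
time: 16.75
position: [0.6371, -0.0554, 0.1636]
tool_rot: [0.944, 2.993, 0.0]
ft_force: [4.1, -3.0, -0.5]
grip_width: 0.244
grip_force: 40.1
```

```bash
python3 -c "
from h import *
rep()"
```

```text
t 16.75 pos [ 0.6371 -0.0554  0.1636] yaw 145.0 short 47.6 lat -4.7 Frad 5.05 Flat 0.11 Fz -0.54 Mz -0.003 w 21.3
```

Request:
send_rows --rows '[{"x": 3.3, "y": 4.5, "z": 0, "hand": 10, "roll": 3}, {"x": 3.1, "y": 4.7, "z": 0, "hand": 10, "roll": 3}, {"x": 0, "y": 0, "z": 0, "hand": 10, "roll": 0}]'

```text
time: 17.05
position: [0.6415, -0.0437, 0.1629]
tool_rot: [-0.785, -3.04, -0.002]
ft_force: [0.2, -0.4, -1.0]
grip_width: 0.244
grip_force: 40.1
```

```bash
python3 -c "
from h import *
rep()"
```

```text
t 17.05 pos [ 0.6415 -0.0437  0.1629] yaw 151.0 short 44.7 lat -5.8 Frad 0.35 Flat 0.32 Fz -1.0 Mz 0.017 w 21.2
```

Request:
send_rows --rows '[{"x": 2.8, "y": 4.8, "z": 0, "hand": 10, "roll": 3}, {"x": 2.6, "y": 5.0, "z": 0, "hand": 10, "roll": 3}, {"x": 0, "y": 0, "z": 0, "hand": 10, "roll": 0}]'

```text
time: 17.35
position: [0.6469, -0.0346, 0.1629]
tool_rot: [-0.627, -3.077, -0.001]
ft_force: [-0.6, -1.3, -0.6]
grip_width: 0.243
grip_force: 40.1
```

```bash
python3 -c "
from h import *
rep()"
```

```text
t 17.35 pos [ 0.6469 -0.0346  0.1629] yaw 157.0 short 45.3 lat -5.6 Frad -0.09 Flat 1.41 Fz -0.6 Mz 0.013 w 21.1
```

The tip fell into the mouth: force dropped to about 0 and radial depth gained 3 mm. I'll measure the leg against the axle again before pushing in.

```bash
cat >> h.py <<'E'
def legaxle(f):
    im=snap('wrist',f); g=cv2.GaussianBlur(cv2.cvtColor(im,cv2.COLOR_BGR2GRAY),(3,3),0).astype(int)
    s,p,yaw=st(); u=np.array([np.cos(np.deg2rad(yaw-180)),np.sin(np.deg2rad(yaw-180))]); n=np.array([u[1],-u[0]])
    q=proj(f,(A0[0],A0[1],.109)); c0=int(round(q[0]))
    mids=[]
    for r in range(max(2,int(q[1])-14),int(q[1])+15,2):
        b=g[r]>160; i=c0
        if not b[i]: continue
        l=i; 
        while b[l]: l-=1
        k=i
        while b[k]: k+=1
        mids.append(((l+k)/2,k-l,r))
    print('axle rows',[(m[0],m[1],m[2]) for m in mids][::3])
    ac=np.median([m[0] for m in mids]); P=ray(f,(ac,q[1]),.109); d=(P[:2]-p[:2])*1000; print('axle px',ac,q,'lat',(d@n+9).round(2))
    e=proj(f,tuple(p[:2]-u*.07-n*.005)+(.095,)); e0=int(e[0])
    for r in range(int(q[1])+60,int(q[1])+130,14):
        seg=g[r,e0-14:e0+15]; j=int(np.argmax(seg)); P=ray(f,(e0-14+j,r),.095); d=(P[:2]-p[:2])*1000; print('leg',r,e0-14+j,seg.tolist()[j-6:j+7],'ahead',-(d@u).round(1),'lat',(d@n+9).round(2))
E
python3 -c "
from h import *
rep();legaxle('w10')"
```

```text
t 17.35 pos [ 0.6469 -0.0346  0.1629] yaw 157.0 short 45.3 lat -5.6 Frad -0.09 Flat 1.41 Fz -0.6 Mz 0.013 w 21.1
axle rows [(293.5, 37, 28), (293.5, 43, 34), (293.5, 45, 40), (293.5, 45, 46), (293.5, 41, 52)]
axle px 293.5 [294.13637524  42.45926505] lat 5.55
leg 102 296 [88, 114, 149, 169, 178, 187, 191, 184, 171, 159, 145, 118, 91] ahead 81.6 lat 3.65
leg 116 296 [84, 108, 145, 167, 176, 185, 190, 184, 172, 161, 147, 118, 87] ahead 75.3 lat 3.56
leg 130 296 [79, 101, 140, 165, 175, 182, 188, 184, 173, 163, 149, 122, 92] ahead 68.8 lat 3.48
leg 144 296 [101, 124, 144, 160, 172, 180, 186, 184, 174, 164, 150, 123, 90] ahead 62.2 lat 3.39
leg 158 296 [66, 68, 88, 127, 163, 179, 183, 182, 175, 165, 152, 124, 83] ahead 55.4 lat 3.3
```

Leg line: tip lateral 3.9 against axle centre 5.55, so the tip touches the counter-clockwise wall. The hole direction is near -17°. I'll turn about +5°, re-centre, then advance in small steps.

Request:
send_rows --rows '[{"x": 1.6, "y": 3.6, "z": 0, "hand": 10, "roll": 2.6}, {"x": 1.6, "y": 3.6, "z": 0, "hand": 10, "roll": 2.6}, {"x": -1.9, "y": 0.6, "z": 0, "hand": 10, "roll": 0}, {"x": -1.9, "y": 0.6, "z": 0, "hand": 10, "roll": 0}, {"x": 0, "y": 0, "z": 0, "hand": 10, "roll": 0}]'

```text
time: 17.9
position: [0.6463, -0.0275, 0.163]
tool_rot: [-0.49, -3.103, 0.001]
ft_force: [-0.1, 0.0, 0.1]
grip_width: 0.244
grip_force: 40.1
```

```bash
python3 -c "
from h import *
rep()"
```

```text
t 17.9 pos [ 0.6463 -0.0275  0.163 ] yaw 162.1 short 41.8 lat -3.0 Frad -0.07 Flat 0.01 Fz 0.06 Mz 0.003 w 21.2
```

Request:
send_rows --rows '[{"x": -2.6, "y": 1.6, "z": 0, "hand": 10, "roll": 0}, {"x": -2.8, "y": 1.0, "z": 0, "hand": 10, "roll": 0}, {"x": 0, "y": 0, "z": 0, "hand": 10, "roll": 0}]'

```text
time: 18.2
position: [0.6409, -0.0243, 0.1631]
tool_rot: [-0.487, -3.103, 0.0]
ft_force: [0.7, -0.5, -0.6]
grip_width: 0.247
grip_force: 40.1
```

```bash
python3 -c "
from h import *
rep();legaxle('w11')"
```

```text
t 18.2 pos [ 0.6409 -0.0243  0.1631] yaw 162.1 short 35.7 lat -4.2 Frad 0.82 Flat 0.28 Fz -0.63 Mz -0.013 w 21.5
axle rows [(297.0, 36, 54), (297.0, 42, 60), (296.5, 45, 66), (297.0, 44, 72), (297.0, 40, 78)]
axle px 296.5 [297.34136948  68.03887151] lat 4.41
leg 128 296 [79, 92, 125, 157, 171, 179, 187, 186, 176, 165, 153, 128, 96] ahead 69.9 lat 3.75
leg 142 296 [78, 95, 128, 156, 169, 176, 183, 183, 177, 167, 156, 132, 100] ahead 63.3 lat 3.68
leg 156 296 [74, 76, 93, 129, 162, 176, 181, 181, 177, 167, 156, 134, 101] ahead 56.5 lat 3.6
leg 170 309 [74, 70, 87, 114, 129, 133, 136] ahead 49.6 lat -2.94
leg 184 297 [39, 55, 83, 96, 97, 99, 101, 100, 99, 97, 94, 77, 47] ahead 42.5 lat 2.93
```

Depth is 12 mm with no force, so the hole direction is right. Continuing.

Request:
send_rows --rows '[{"x": -2.7, "y": 1.1, "z": 0, "hand": 10, "roll": 0}, {"x": -2.8, "y": 0.9, "z": 0, "hand": 10, "roll": 0}, {"x": -2.8, "y": 0.9, "z": 0, "hand": 10, "roll": 0}, {"x": 0, "y": 0, "z": 0, "hand": 10, "roll": 0}]'

```text
time: 18.65
position: [0.6331, -0.0226, 0.1632]
tool_rot: [0.488, 3.103, -0.002]
ft_force: [0.8, -2.8, -0.6]
grip_width: 0.244
grip_force: 40.2
```

```bash
python3 -c "
from h import *
rep()"
```

```text
t 18.65 pos [ 0.6331 -0.0226  0.1632] yaw 162.1 short 27.7 lat -3.5 Frad 1.63 Flat 2.41 Fz -0.6 Mz 0.144 w 21.3
```

Request:
send_rows --rows '[{"x": -1.7, "y": -0.4, "z": 0, "hand": 10, "roll": 0}, {"x": -1.9, "y": 0.6, "z": 0, "hand": 10, "roll": 0}, {"x": -1.9, "y": 0.6, "z": 0, "hand": 10, "roll": 0}, {"x": 0, "y": 0, "z": 0, "hand": 10, "roll": 0}]'

```text
time: 19.05
position: [0.6284, -0.0219, 0.1636]
tool_rot: [0.489, 3.101, -0.001]
ft_force: [2.9, -2.8, 0.2]
grip_width: 0.242
grip_force: 40.3
```

```bash
python3 -c "
from h import *
rep();legaxle('w12')"
```

```text
t 19.05 pos [ 0.6284 -0.0219  0.1636] yaw 162.1 short 23.0 lat -2.8 Frad 3.63 Flat 1.79 Fz 0.21 Mz 0.101 w 21.1
axle rows [(299.5, 33, 85), (299.5, 41, 91), (299.5, 43, 97), (299.5, 43, 103), (299.5, 39, 109)]
axle px 299.5 [300.06706119  99.61527529] lat 3.03
leg 159 296 [74, 81, 105, 143, 168, 178, 183, 182, 174, 164, 152, 124, 90] ahead 54.3 lat 3.64
leg 173 281 [] ahead 47.3 lat 11.05
leg 187 297 [68, 77, 91, 98, 98, 99, 100, 100, 99, 97, 91, 80, 69] ahead 40.2 lat 2.97
leg 201 296 [37, 37, 54, 82, 96, 98, 100, 100, 98, 97, 95, 88, 66] ahead 32.8 lat 3.39
leg 215 296 [61, 60, 66, 81, 93, 97, 99, 99, 98, 97, 95, 93, 83] ahead 25.3 lat 3.3
```

The bent leg's flare is on the axle. Pushing on over the ridge and yielding sideways a bit.

Request:
send_rows --rows '[{"x": -2.1, "y": 0.2, "z": 0, "hand": 10, "roll": 0}, {"x": -1.9, "y": 0.6, "z": 0, "hand": 10, "roll": 0}, {"x": 0, "y": 0, "z": 0, "hand": 10, "roll": 0}]'

```text
time: 19.4
position: [0.6226, -0.02, 0.1628]
tool_rot: [-0.487, -3.101, 0.001]
ft_force: [-0.1, -1.8, -0.3]
grip_width: 0.247
grip_force: 40.2
```

```bash
python3 -c "
from h import *
rep()"
```

```text
t 19.4 pos [ 0.6226 -0.02    0.1628] yaw 162.2 short 16.9 lat -2.7 Frad 0.44 Flat 1.72 Fz -0.3 Mz 0.109 w 21.5
```

Request:
send_rows --rows '[{"x": -2.7, "y": 0.8, "z": 0, "hand": 10, "roll": 0}, {"x": -2.7, "y": 0.8, "z": 0, "hand": 10, "roll": 0}, {"x": -2.7, "y": 0.8, "z": 0, "hand": 10, "roll": 0}, {"x": 0, "y": 0, "z": 0, "hand": 10, "roll": 0}]'

```text
time: 19.8
position: [0.6137, -0.0169, 0.1625]
tool_rot: [-0.486, -3.1, 0.001]
ft_force: [-3.3, -1.3, 0.2]
grip_width: 0.245
grip_force: 40.1
```

```bash
python3 -c "
from h import *
rep()"
```

```text
t 19.8 pos [ 0.6137 -0.0169  0.1625] yaw 162.2 short 7.4 lat -2.8 Frad -2.77 Flat 2.29 Fz 0.17 Mz 0.124 w 21.3
```

The clip is now pulling itself in (Frad -2.8 N). Small steps until the neck stops it.

Request:
send_rows --rows '[{"x": -1.9, "y": 0.5, "z": 0, "hand": 10, "roll": 0}, {"x": -1.9, "y": 0.5, "z": 0, "hand": 10, "roll": 0}, {"x": -1.0, "y": 0.3, "z": 0, "hand": 10, "roll": 0}, {"x": 0, "y": 0, "z": 0, "hand": 10, "roll": 0}]'

```text
time: 20.2
position: [0.6113, -0.0166, 0.1634]
tool_rot: [0.488, 3.102, 0.0]
ft_force: [2.0, -2.1, -1.0]
grip_width: 0.244
grip_force: 40.1
```

```bash
python3 -c "
from h import *
rep();legaxle('w13')"
```

```text
t 20.2 pos [ 0.6113 -0.0166  0.1634] yaw 162.1 short 5.1 lat -2.5 Frad 2.57 Flat 1.41 Fz -0.98 Mz 0.113 w 21.2
axle rows [(299.5, 31, 128), (299.5, 39, 134), (299.5, 41, 140), (299.5, 41, 146), (301.0, 34, 152)]
axle px 299.5 [300.14543792 142.33718448] lat 2.72
leg 202 298 [76, 89, 96, 98, 98, 100, 101, 99, 96, 92, 83, 74, 70] ahead 32.7 lat 2.3
leg 216 298 [70, 82, 92, 97, 98, 98, 99, 97, 95, 92, 81, 69, 64] ahead 25.1 lat 2.2
leg 230 290 [72, 79, 86, 91, 95, 97, 98, 98, 98, 98, 97, 97, 97] ahead 17.4 lat 6.29
leg 244 298 [55, 66, 86, 95, 95, 97, 98, 98, 97, 84, 55, 33, 28] ahead 9.5 lat 1.98
leg 258 298 [50, 60, 83, 94, 95, 97, 98, 98, 97, 78, 45, 30, 30] ahead 1.3 lat 1.87
```

Request:
send_rows --rows '[{"x": -1.0, "y": 0.3, "z": 0, "hand": 10, "roll": 0}, {"x": 0, "y": 0, "z": 0, "hand": 10, "roll": 0}, {"x": 0, "y": 0, "z": 0, "hand": 10, "roll": 0}]'

```text
time: 20.55
position: [0.6107, -0.0166, 0.1636]
tool_rot: [0.488, 3.101, 0.0]
ft_force: [4.0, -3.5, -0.0]
grip_width: 0.242
grip_force: 40.1
```

Run:
```python
from h import *
rep(); im=snap('wrist','w14'); g=cv2.cvtColor(im,cv2.COLOR_BGR2GRAY)
s,p,yaw=st(); u=np.array([np.cos(np.deg2rad(yaw-180)),np.sin(np.deg2rad(yaw-180))]); n=np.array([u[1],-u[0]])
# far tip of the straight leg beyond the axle, expected 24.5 mm past the axle surface; bent leg abreast of the axle 11 mm to +n
for a in range(8,44,3):
    row=[]
    for l in range(-6,19,1):
        q=proj('w14',tuple(A0-u*a/1000+n*l/1000)+(.095,)); row.append(int(g[int(round(q[1])),int(round(q[0]))]) if 0<=q[1]<420 else -1)
    print(a,row)
```

```text
t 20.55 pos [ 0.6107 -0.0166  0.1636] yaw 162.1 short 4.6 lat -2.3 Frad 4.87 Flat 2.15 Fz -0.02 Mz 0.024 w 21.0
8 [126, 120, 132, 168, 185, 191, 187, 183, 155, 115, 103, 113, 128, 108, 156, 171, 199, 175, 156, 141, 147, 154, 143, 89, 74]
11 [133, 137, 133, 128, 86, 120, 159, 180, 182, 171, 119, 128, 101, 159, 180, 192, 169, 149, 154, 156, 151, 143, 106, 144, 144]
14 [139, 141, 141, 141, 138, 107, 156, 179, 193, 168, 133, 147, 148, 129, 170, 185, 184, 170, 148, 136, 145, 142, 142, 145, 145]
17 [133, 110, 90, 115, 88, 77, 157, 178, 193, 171, 135, 132, 111, 114, 75, 153, 169, 186, 181, 167, 143, 144, 146, 147, 144]
20 [142, 139, 146, 82, 83, 80, 157, 178, 196, 171, 146, 146, 145, 145, 128, 143, 146, 144, 165, 181, 187, 161, 133, 145, 148]
23 [143, 143, 141, 148, 82, 79, 136, 173, 198, 172, 143, 131, 149, 145, 148, 107, 145, 146, 145, 136, 161, 192, 181, 165, 138]
26 [143, 143, 143, 145, 147, 78, 137, 164, 200, 173, 144, 150, 73, 147, 148, 148, 147, 146, 146, 149, 150, 144, 170, 173, 160]
29 [142, 140, 140, 142, 145, 146, 130, 164, 197, 173, 151, 146, 151, 102, 151, 149, 149, 148, 149, 148, 152, 149, 148, 152, 149]
32 [144, 142, 144, 145, 143, 147, 131, 164, 199, 170, 152, 145, 149, 152, 150, 149, 151, 137, 149, 151, 151, 151, 150, 155, 152]
35 [143, 144, 143, 146, 144, 145, 143, 146, 147, 148, 149, 149, 147, 148, 127, 151, 150, 152, 150, 152, 151, 152, 152, 154, 153]
38 [140, 144, 144, 143, 146, 145, 146, 148, 144, 147, 149, 148, 148, 148, 150, 150, 150, 153, 154, 154, 139, 140, 75, 77, 80]
41 [86, 81, 79, 84, 130, 137, 77, 78, 78, 77, 136, 140, 76, 78, 78, 80, 78, 73, 80, 81, 80, 71, 66, 68, 66]
```

The straight leg sticks out 32–35 mm past the axis (34.5 expected), and the bent leg's narrow place is about 7 mm from the straight leg just past the axle. So the clip is home and snapped. I'll back off the preload, release and lift away.

Request:
send_rows --rows '[{"x": 1.2, "y": -0.8, "z": 0, "hand": 10, "roll": 0}, {"x": 0, "y": 0, "z": 0, "hand": 10, "roll": 0}, {"x": 0, "y": 0, "z": 0, "hand": 35, "roll": 0}, {"x": 0, "y": 0, "z": 0, "hand": 45, "roll": 0}, {"x": 0, "y": 0, "z": 0, "hand": 45, "roll": 0}, {"x": 0, "y": 0, "z": 0, "hand": 45, "roll": 0}]'

```text
time: 21.2
position: [0.6105, -0.0162, 0.1629]
tool_rot: [-0.486, -3.103, -0.001]
ft_force: [0.2, -0.1, 0.2]
grip_width: 0.486
grip_force: 0.0
```

Request:
send_rows --rows '[{"x": 0, "y": 0, "z": 5, "hand": 45, "roll": 0}, {"x": 0, "y": 0, "z": 10, "hand": 45, "roll": 0}, {"x": 0, "y": 0, "z": 20, "hand": 45, "roll": 0}, {"x": 0, "y": 0, "z": 30, "hand": 45, "roll": 0}, {"x": 0, "y": 0, "z": 0, "hand": 45, "roll": 0}, {"x": 0, "y": 0, "z": 0, "hand": 45, "roll": 0}, {"x": 0, "y": 0, "z": 0, "hand": 45, "roll": 0}]'

```text
time: 21.9
position: [0.6105, -0.0171, 0.2276]
tool_rot: [-0.488, -3.103, 0.001]
ft_force: [-0.3, -1.1, -0.0]
grip_width: 0.516
grip_force: 0.0
```

Run:
```python
from h import *
rep(); im=snap('wrist','w15'); g=cv2.cvtColor(im,cv2.COLOR_BGR2GRAY)
s,p,yaw=st(); u=np.array([np.cos(np.deg2rad(yaw-180)),np.sin(np.deg2rad(yaw-180))]); n=np.array([u[1],-u[0]])
q=proj('w15',(A0[0],A0[1],.109)); print(q)
for a in (8,11,14,20,26,29,32,34,36,38,-20,-30,-40,-50):
    row=[]
    for l in range(-6,21,1):
        q=proj('w15',tuple(A0-u*a/1000+n*l/1000)+(.095,)); row.append(int(g[int(round(q[1])),int(round(q[0]))]) if 0<=q[1]<420 else -1)
    print(a,row)
```

```text
t 21.9 pos [ 0.6105 -0.0171  0.2276] yaw 162.1 short 4.5 lat -1.7 Frad 0.02 Flat 1.13 Fz -0.0 Mz 0.015 w 44.9
[296.04377099 133.9673226 ]
8 [118, 128, 147, 164, 177, 184, 183, 186, 169, 151, 111, 126, 85, 107, 159, 173, 116, 96, 83, 75, 80, 77, 71, 67, 69, 72, 77]
11 [134, 134, 131, 130, 75, 101, 165, 178, 174, 168, 77, 94, 142, 161, 185, 183, 160, 138, 88, 75, 74, 74, 72, 76, 78, 80, 75]
14 [140, 142, 139, 140, 124, 126, 167, 182, 175, 164, 145, 113, 129, 151, 177, 185, 169, 158, 112, 124, 85, 78, 78, 79, 73, 78, 75]
20 [146, 78, 76, 80, 76, 137, 156, 187, 172, 157, 141, 147, 143, 143, 139, 112, 137, 159, 179, 189, 162, 151, 144, 147, 146, 151, 86]
26 [142, 146, 113, 110, 148, 141, 163, 189, 179, 151, 148, 114, 136, 146, 145, 144, 147, 145, 146, 130, 158, 168, 186, 174, 138, 150, 150]
29 [143, 144, 144, 144, 146, 149, 165, 187, 177, 153, 146, 148, 85, 121, 143, 147, 136, 147, 149, 146, 147, 150, 148, 150, 151, 151, 148]
32 [144, 144, 146, 145, 146, 149, 168, 194, 176, 132, 148, 148, 151, 114, 146, 149, 147, 149, 148, 148, 150, 149, 150, 150, 152, 152, 151]
34 [145, 147, 145, 146, 147, 140, 145, 160, 154, 141, 147, 148, 151, 151, 148, 150, 149, 149, 150, 149, 149, 151, 149, 151, 151, 149, 152]
36 [144, 148, 144, 147, 146, 146, 147, 147, 150, 148, 148, 147, 148, 151, 151, 150, 151, 150, 146, 150, 152, 152, 153, 151, 151, 149, 151]
38 [148, 142, 147, 149, 146, 148, 147, 149, 149, 150, 150, 150, 149, 150, 152, 130, 149, 150, 151, 139, 150, 153, 155, 156, 140, 140, 85]
-20 [73, 77, 75, 71, 77, 75, 90, 99, 97, 95, 93, 75, 74, 76, 95, 101, 98, 99, 95, 74, 74, 76, 72, 75, 71, 76, 74]
-30 [70, 75, 70, 71, 73, 72, 82, 99, 100, 96, 96, 76, 71, 72, 74, 74, 74, 75, 95, 98, 102, 100, 96, 76, 78, 74, 77]
-40 [68, 70, 75, 69, 66, 74, 70, 94, 97, 99, 96, 87, 68, 74, 72, 67, 74, 81, 77, 74, 70, 73, 96, 99, 103, 101, 95]
-50 [40, 35, 40, 30, 44, 35, 71, 90, 101, 99, 99, 79, 41, 40, 37, 42, 45, 35, 41, 45, 47, 44, 45, 52, 100, 102, 99]
```

The clip stays home after release (tip at about 34 mm past the axis, bent leg closed round the axle) and the robot is clear. Handing in.

```bash
python3 -c "
from bench import close_job
print(close_job())"
```

```text
the job is handed in; nothing more can be done
None
```

I handed the job in at about 22 s: the large wheel sits down on the boss, hub up, and the larger R-clip is through the cross-hole and snapped round the axle. The gripper is open and clear of everything, and no verdict came back.

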